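Read the laser's power: open the shutter and hold the meter in the beam

TASK

Check the laser's output: swing the red-knobbed shutter lever on the laser fully over to open it, then draw the handheld power meter out of its inclined holster, turn it upright with the sensor end down, and bring it in between the shutter and the beam trap, its sensor window centred on the beam, a few centimetres in front of the shutter and squarely facing the laser. Finish there, holding the meter still in the air: do not put it down or let go. Do not knock the meter against the laser bench, and leave the other things on the table where they are.

Things in the scene. Friction and masses are not known exactly. Their poses are not given: they have to be found in the camera images.
- laser_bench: Dark breadboard 270 x 76 x 12 mm, fixed, with laser, shutter and beam trap on posts. Origin under its centre, on the table; x = beam direction, z up; beam at y = 0, 100 mm up. Along x: silver laser -157 to -92 mm, black clamp plate (42 mm square) at -98, aluminium shutter plate (42 mm wide, top 139 mm up) with front face at -78, black trap (38 mm wide) from +85. Between them nothing is over 17 mm.
- beam_port (a point): The point on the beam just in front of the shutter blade, 100 mm above the table (x = -73 mm in the laser bench's frame). Same axes as the laser bench: x points along the beam, away from the laser, z up.
- shutter (a joint): Lever angle, rad: 0 to 0.25 at the start (dark blade over the port), 1.2 fully open at its stop. Pivot parallel to the beam (laser_bench x), at y = 0, 124 mm above the table, x = -78 mm in the bench frame; the lever points up, leaning to the bench's -y by (0.6 - joint) rad, so opening swings the knob from -y to +y. It stays where it is left; about 1.5 N at the knob moves it.
- shutter_knob (a point): Centre of the red ball knob (15 mm diameter) at the lever's end, 38 mm from the pivot: about 155 mm above the table at both ends of its swing, 162 mm half way.
- holster: Black pocket on an aluminium foot (104 x 60 x 10 mm, fixed), about 95 mm high. Origin on the table, z up. The pocket leans 45 degrees from vertical to the holster's own -x; inside 27 mm wide (y), 12 mm thick, 88 mm deep. The grey camera and boxes on its right, from about 0.47 m ahead of the robot, are solid, about 0.2 m high with plugs on top: carry the meter in front of or above them.
- holster_mouth (a point): Middle of the pocket's mouth, 88 mm above the table. Same axes as the holster: the meter is drawn out along (-0.707, 0, 0.707).
- power_meter: Handheld power meter, 172 mm long, about 0.1 kg, in the holster, handle out. Origin: middle of the sensor end; z along it to the handle end, x the way window and display face, y across. Dark blade 24 mm wide (y), 10 mm thick (x), z = 0 to 94 mm; grey handle 34 mm wide, 14 mm thick, z = 92 to 172 mm, orange band at its foot. At the start the window looks up and to the holster's +x.
- sensor_window (a point): Centre of the round green sensor window (16 mm diameter, steel rim), on the blade's face 17 mm from the sensor end. Same axes as the meter: x points out of the window.
- meter_grip (a point): Middle of the handle, 140 mm from the sensor end on the meter's axis: a good place to grip, across its 34 mm width or its 14 mm thickness. Same axes as the meter.
- oil_bottle: Small amber dropper bottle with black cap, 29 mm wide, 83 mm high, origin under it. Leave alone.
- spare_ocular: Black eyepiece standing up, 42 mm wide, 60 mm high, origin under it. Leave alone.
- objective_case: White screw case with black lid, 44 mm wide, 60 mm high, origin under it. Leave alone.
- ball_driver: Ball driver with grey handle, lying, 180 mm long along its y axis, 23 mm high, origin under its middle. Leave alone.
- dust_cap: Round black dust cap, 35 mm wide, 12 mm high, origin under it. Leave alone.

How it is judged:
By the outcome, as a careful person would: the job done as asked, in the order asked, and still so for the second after the job is handed in, while the arm keeps its last pose, push and grip.
It also fails if it takes over 58 s, if anything falls off the work surface, if the arm or the gripper's body presses on something with over 40 N, if the wrist force passes 120 N, or if a joint passes its speed limit or range.

ROBOT

A 6-joint arm with a two-finger parallel gripper is mounted at the origin on a cart in front of the work surface, level with it; the furniture and walls round the work are solid. World frame = base frame: x ahead of the robot, y to its left, z up, the work surface at z = 0. Lengths are in m, angles in rad, forces in N, time in s.
With the tool pointing down it reaches from about 0.4 to 0.825 m from the base axis. Payload 7 kg.
Tool frame: the origin (TCP) lies at the very end of the fingers, on their centre line; the grasp point (between the pads) lies arm.hold_point_z behind it (arm.hold_point_z is the distance from the TCP to the grasp point, in m); z points along the fingers, y is the line along which they close (so a half turn about z gives the same grasp; the last joint's range is limited). The gripper opens to 88 mm and grips with 3 to 60 N. Pads are 19 mm wide; open, the fingers measure 130 mm over their backs; the gripper's body (78 mm by 193 mm) begins 47 mm behind the grasp point.
Start: joints at [0.288, 0.359, 0.012, 0, -1.224, -0.288], TCP at [0.675, -0, 0.227] pointing down, gripper open.
Joint ranges: [-3.07, 3.07], [-1.43, 2.12], [-1.02, 1.25], [-3.03, 1.67], [-3.05, -0], [-3.03, 3.03]. Speed limits (rad/s): [2.39, 2.39, 3.01, 3.14, 3.14, 3.14].

INTERFACE

Orientations are given as [roll, pitch, yaw] about the fixed x, y, z axes, in that order (R = Rz(yaw) Ry(pitch) Rx(roll)).
In Python, from station import arm gives the robot as it stands.
- The arm moves only by the shell command python3 -m creep 'ROWS' [FORCE]. ROWS is a JSON list of rows, 1 to 20 of them, each of 5 numbers: the finger opening in m, then dx, dy, dz in m, then a turn about the tool's z in rad; each row is the pose to reach, as a shift and turn from the pose commanded when the command began, along the tool's axes at that moment; what a row does not reach only later rows make up. A row lasts 1/12 s, in which the tool goes at most 0.0417 m and 0.125 rad, less where a joint would pass 70% of its speed; a pose out of reach is approached as far as the arm can. The fingers move at their own pace and stop on an object; FORCE is the grip in N (left out, the last holds). Time passes only in rows, so rows that do not move let the fingers close. It prints the time, the measured TCP pose, the force, the opening and the grip force at its end.
- arm.get_state(): the state, without advancing time (a new reading comes with each control period).
- arm.grab_frame(name): name is "scene" or "side" or "wrist"; returns the picture (420x560x3 uint8, red, green, blue); there is no depth.
- arm.camera_params(name): a dict with "fx", "fy", "cx", "cy" (pixels), "T" (4x4, takes a point from camera to world coordinates); the wrist camera has in their place "hand_eye" (4x4, takes a point from camera to tool coordinates, whose origin is the TCP and whose axes are the flange's). Camera axes: x right, y down, z forward; pixel columns grow to the right and rows downward; lengths in m; the calibration is good to about 2 mm. A picture is of the moment at which its call begins: read the wrist's pose just before it. camera_params takes no time and is no camera call.
- arm.job_done(): hands the job in; it is judged then, once.
The state is a dict: "t": time; "q": joint angles; "qd": joint speeds; "joint_efforts": joint torques, N m; "eef_pos": TCP position; "ee_rot": TCP orientation; "force": force on the tool from outside, world axes, zero at the start; "moment": the same for the moment, N m; "width": finger opening in m; "gripper_force": force on a finger pad.
Only numpy, scipy, OpenCV 4.12 (cv2) and the standard library are available. Lean on these libraries where they do the work, as an engineer would, in place of code of your own. Each camera call takes 0.05 s, during which the arm holds its last target. There are 200 camera calls.

## Working session

There is one attempt and no reset: what is moved stays moved. The work goes in short steps, Python scripts to look and compute and a shell command to move; the robot and the scene stay as the last step left them, time stands still between calls to the robot, and variables do not carry over. Pictures are saved under pics/ and viewed, at most 10 in all, crops included, and the job is handed in when it is done.

```bash
ls; mkdir -p pics
python3 - <<'E'
from station import arm
import cv2,numpy as np
for n in ("scene","side","wrist"):
    im=arm.grab_frame(n); cv2.imwrite(f"pics/{n}0.png",im[:,:,::-1])
    print(n,{k:np.round(v,4).tolist() for k,v in arm.camera_params(n).items()})
s=arm.get_state(); print(s, arm.hold_point_z)
E
```

```text
pics
scene {'fx': 541.2452, 'fy': 541.2452, 'cx': 274.8304, 'cy': 208.6208, 'T': [[-0.5774, -0.4299, 0.6941, -0.4908], [-0.8164, 0.291, -0.4989, 0.7574], [0.0125, -0.8547, -0.519, 0.9183], [0.0, 0.0, 0.0, 1.0]]}
side {'fx': 466.2742, 'fy': 466.2742, 'cx': 274.1627, 'cy': 202.5086, 'T': [[-0.9987, 0.0176, -0.0479, 0.5981], [0.0478, 0.6492, -0.7591, 0.902], [0.0178, -0.7604, -0.6492, 0.8953], [0.0, 0.0, 0.0, 1.0]]}
wrist {'fx': 296.3756, 'fy': 296.3756, 'cx': 280.4438, 'cy': 210.2301, 'hand_eye': [[-0.0011, -0.9607, -0.2776, 0.0745], [1.0, -0.0011, -0.0001, -0.0004], [-0.0002, -0.2776, 0.9607, -0.159], [0.0, 0.0, 0.0, 1.0]]}
{'t': 0.15, 'q': array([ 2.88080428e-01,  3.59245363e-01,  1.12907130e-02, -2.38660909e-04,
       -1.22410563e+00, -2.88106122e-01]), 'qd': array([ 1.21218395e-04, -8.35870761e-04,  1.63253525e-03, -8.75660264e-05,
        3.31635276e-04, -2.71111306e-04]), 'joint_efforts': array([ 1.39394037e-04, -5.83274567e+01,  2.93289685e+01,  7.00122759e+00,
        8.75052094e-03, -9.76538854e-05]), 'eef_pos': array([ 6.74640756e-01, -4.31949457e-05,  2.25835221e-01]), 'ee_rot': array([ 3.14031704e+00, -1.44026917e-04, -1.57090316e+00]), 'force': array([-0.55600087,  0.01878311, -0.05971982]), 'moment': array([-0.0024586 ,  0.00209824,  0.04376821]), 'gripper_force': 0.0, 'width': 0.0874627104953158} 0.0188
```

View pics/scene0.png

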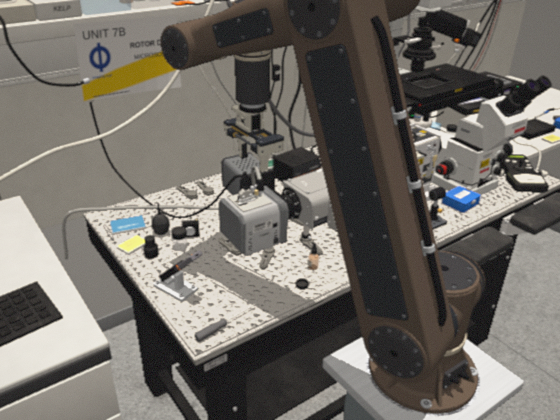

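View pics/side0.png

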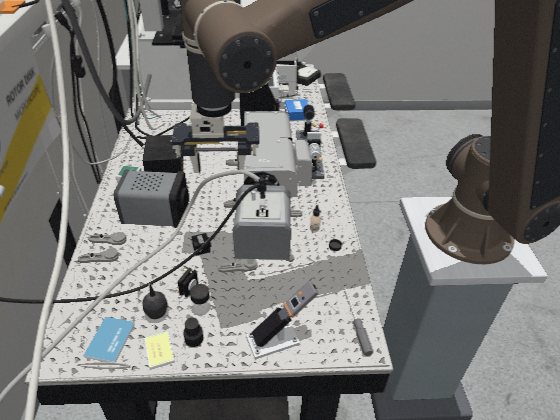

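View pics/wrist0.png

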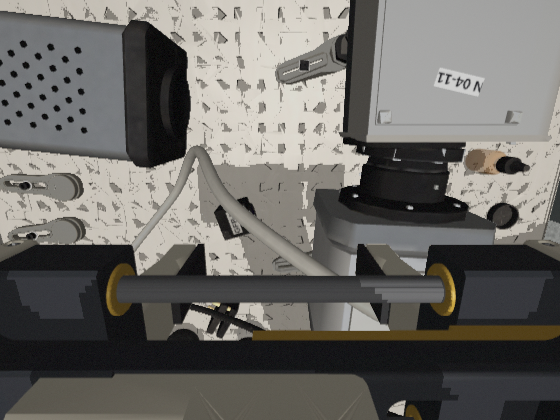

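The scene and side views show the holster at about (175,275) and (275,330), with the meter handle leaning out to (300,297). The red knob and bench are near (320,126) in the side view and (437,195) in the scene view, at the far end of the table. Next I zoom in on both.

```bash
cat > h.py <<'E'
import numpy as np,cv2
from station import arm
def ray(n,u,v):
    c=arm.camera_params(n); T=np.array(c["T"])
    d=T[:3,:3]@np.array([(u-c["cx"])/c["fx"],(v-c["cy"])/c["fy"],1]); return T[:3,3],d/np.linalg.norm(d)
def plane(n,u,v,z):
    o,d=ray(n,u,v); return o+d*(z-o[2])/d[2]
def tri(a,b):
    (o1,d1),(o2,d2)=ray(*a),ray(*b)
    s=np.linalg.lstsq(np.c_[d1,-d2],o2-o1,rcond=None)[0]
    p,q=o1+d1*s[0],o2+d2*s[1]; return (p+q)/2,np.linalg.norm(p-q)
def crop(im,x,y,w,h,k): return cv2.resize(im[y:y+h,x:x+w],None,fx=k,fy=k,interpolation=cv2.INTER_CUBIC)
E
python3 - <<'E'
from h import *
S=cv2.imread("pics/side0.png");C=cv2.imread("pics/scene0.png")
a=crop(S,270,85,80,100,5); b=crop(S,235,275,80,100,5)
cv2.imwrite("pics/c1.png",np.hstack([a,b]))
c=crop(C,410,150,80,100,5); d=crop(C,145,225,80,100,5)
cv2.imwrite("pics/c2.png",np.hstack([c,d]))
for n,u,v in(("side",320,126),("side",315,160),("side",262,330),("side",300,297),("scene",437,195),("scene",175,290)): print(n,u,v,plane(n,u,v,.1 ).round(3),plane(n,u,v,0).round(3))
E
```

```text
side 320 126 [ 0.371 -0.408  0.1  ] [ 0.343 -0.573  0.   ]
side 315 160 [ 0.41  -0.218  0.1  ] [ 0.386 -0.358  0.   ]
side 262 330 [0.582 0.361 0.1  ] [0.58  0.293 0.   ]
side 300 297 [0.499 0.282 0.1  ] [0.487 0.205 0.   ]
scene 437 195 [ 0.391 -0.487  0.1  ] [ 0.499 -0.639  0.   ]
scene 175 290 [0.436 0.374 0.1  ] [0.549 0.327 0.   ]
```

View pics/c1.png

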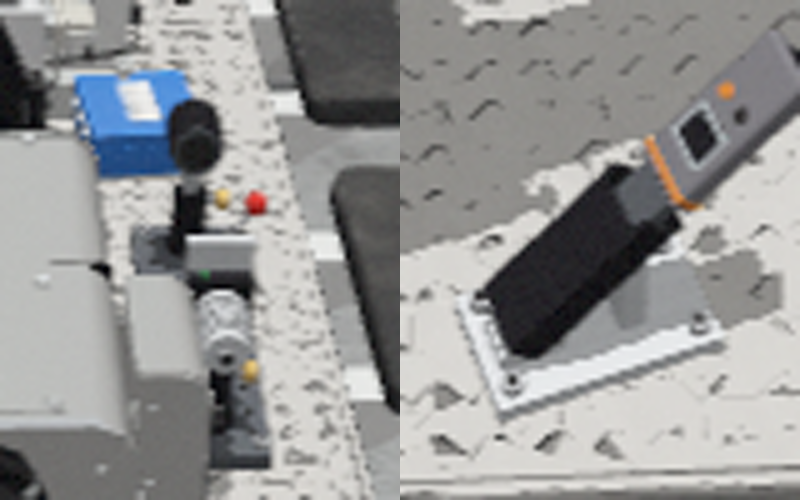

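View pics/c2.png

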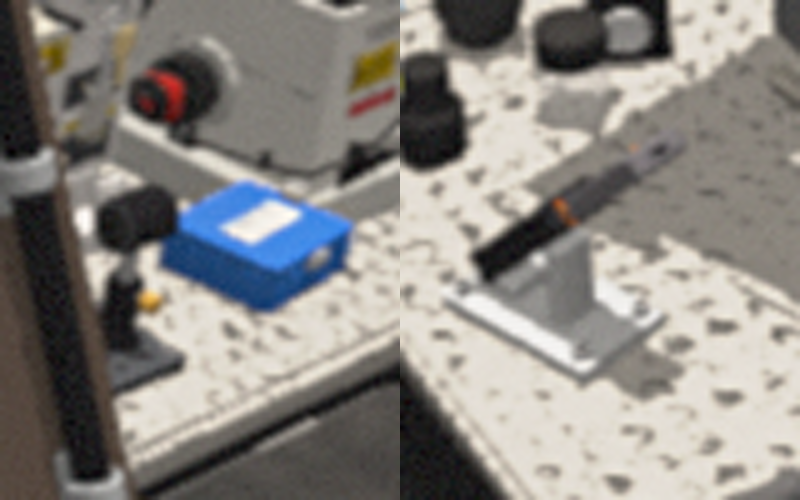

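The side view shows the knob at (321,126), the shutter plate top at (314,133), the near-right board corner at (324,178) and the far-left corner at (296,131). The meter's orange band is at (300,296) to (288,308). The beam therefore runs roughly along world -y.

Run:
```python
from h import *
p=lambda *a:print(a,plane(*a).round(4))
print("bench")
p("side",324,178,.012);p("side",296.2,130.6,.012);p("side",321.2,125.6,.155)
p("side",308,132.4,.139);p("side",320.5,132.4,.139) # plate top
print("scene trap end")
p("scene",446,222,.012)
print("foot top corners (.01) side")
for u,v in((247,334.5),(255.6,357),(299,342.5),(291,325)): p("side",u,v,.01)
print("scene foot")
for u,v in((153.5,283),(181.5,299.5),(198,288.5)): p("scene",u,v,.01)
print("meter: band, tip, bottom")
for a,b in (((289.5,306),(179,266.5)),((311,290),(199,254.5)),((300,295),(176,265))): 
  print(tri(("side",)+a,("scene",)+b))
C=cv2.imread("pics/scene0.png");S=cv2.imread("pics/side0.png")
for n,I,r in(("side",S,(235,275,90,100)),("scene",C,(145,225,80,100))):
  x,y,w,h=r;H=cv2.cvtColor(I[y:y+h,x:x+w],cv2.COLOR_BGR2HSV)
  m=cv2.inRange(H,(5,150,120),(20,255,255)); k,l,st,ce=cv2.connectedComponentsWithStats(m)
  print(n,[(st[i,4],(ce[i]+[x,y]).round(1),cv2.minAreaRect(np.argwhere(l==i)[:,::-1].astype(np.float32)+[x,y])if 0 else '') for i in range(1,k)])
```

```text
bench
('side', 324, 178, 0.012) [ 0.3719 -0.2444  0.012 ]
('side', 296.2, 130.6, 0.012) [ 0.4355 -0.5235  0.012 ]
('side', 321.2, 125.6, 0.155) [ 0.3832 -0.3198  0.155 ]
('side', 308, 132.4, 0.139) [ 0.4238 -0.3076  0.139 ]
('side', 320.5, 132.4, 0.139) [ 0.3856 -0.3068  0.139 ]
scene trap end
('scene', 446, 222, 0.012) [ 0.3559 -0.5101  0.012 ]
foot top corners (.01) side
('side', 247, 334.5, 0.01) [0.6137 0.3105 0.01  ]
('side', 255.6, 357, 0.01) [0.5959 0.366  0.01  ]
('side', 299, 342.5, 0.01) [0.5014 0.3346 0.01  ]
('side', 291, 325, 0.01) [0.5153 0.2895 0.01  ]
scene foot
('scene', 153.5, 283, 0.01) [0.5955 0.3654 0.01  ]
('scene', 181.5, 299.5, 0.01) [0.4953 0.3348 0.01  ]
('scene', 198, 288.5, 0.01) [0.5099 0.2799 0.01  ]
meter: band, tip, bottom
(array([0.52240821, 0.31432033, 0.09748718]), np.float64(0.018035367504530983))
(array([0.479561  , 0.28783601, 0.13598933]), np.float64(0.008677359689579544))
(array([0.50113733, 0.32403724, 0.12977672]), np.float64(0.03736477369560692))
side [(np.int32(4), array([299.5, 292.5]), ''), (np.int32(1), array([285., 304.]), ''), (np.int32(1), array([286., 306.]), ''), (np.int32(3), array([287.3, 309. ]), ''), (np.int32(1), array([289., 312.]), ''), (np.int32(5), array([291.6, 315.2]), '')]
scene [(np.int32(4), array([176.5, 266. ]), '')]
```

Bench yaw is about -1.61 with its centre near (0.402,-0.385). The knob is near (0.383,-0.32) and the holster yaw is about 0.30. I'll raise the tool and move over the shutter to look with the wrist camera.

```bash
python3 -m creep '[[0.05,0,0,-0.1,0],[0.05,0,0,-0.1,0],[0.05,0,0,-0.1,0],[0.05,0.27,0.27,-0.1,0],[0.05,0.27,0.27,-0.1,0],[0.05,0.27,0.27,-0.1,0],[0.05,0.27,0.27,-0.1,0],[0.05,0.27,0.27,-0.1,0],[0.05,0.27,0.27,-0.1,0],[0.05,0.27,0.27,-0.1,0],[0.05,0.27,0.27,-0.1,0],[0.05,0.27,0.27,-0.1,0],[0.05,0.27,0.27,-0.1,0],[0.05,0.27,0.27,-0.1,0],[0.05,0.27,0.27,-0.1,0]]'
cat >> h.py <<'E'
def wray(s,u,v):
    from scipy.spatial.transform import Rotation as R
    c=arm.camera_params("wrist");X=np.eye(4);X[:3,:3]=R.from_euler("xyz",s["ee_rot"]).as_matrix();X[:3,3]=s["eef_pos"]
    T=X@np.array(c["hand_eye"]); d=T[:3,:3]@np.array([(u-c["cx"])/c["fx"],(v-c["cy"])/c["fy"],1]); return T[:3,3],d
def wplane(s,u,v,z):
    o,d=wray(s,u,v); return o+d*(z-o[2])/d[2]
def project(s,P):
    c=arm.camera_params("wrist");o,_=wray(s,0,0)
    M=np.array([wray(s,c["cx"]+c["fx"],c["cy"])[1]-wray(s,c["cx"],c["cy"])[1],wray(s,c["cx"],c["cy"]+c["fy"])[1]-wray(s,c["cx"],c["cy"])[1],wray(s,c["cx"],c["cy"])[1]])
    q=M@(np.array(P)-o); return c["cx"]+c["fx"]*q[0]/q[2],c["cy"]+c["fy"]*q[1]/q[2]
E
python3 - <<'E'
from h import *
s=arm.get_state();im=arm.grab_frame("wrist")[:,:,::-1].copy();cv2.imwrite("pics/w1.png",im)
import pickle;pickle.dump(s,open("w1.pkl","wb"))
H=cv2.cvtColor(im,cv2.COLOR_BGR2HSV);m=cv2.inRange(H,(0,170,90),(6,255,255))|cv2.inRange(H,(174,170,90),(180,255,255))
k,l,st,ce=cv2.connectedComponentsWithStats(m)
for i in range(1,k):
  if st[i,4]>20: print(st[i],ce[i].round(1),wplane(s,*ce[i],.155).round(4))
print(s["eef_pos"],s["ee_rot"])
E
```

```text
t: 1.4
eef_pos: [0.4046, -0.2703, 0.3266]
ee_rot: [-3.141, 0.0, -1.572]
force: [0.5, -0.3, -0.4]
width: 0.0499
gripper_force: 0.0
[293 148  13  13 135] [299.1 153.9] [ 0.3845 -0.3138  0.155 ]
[ 0.4046364  -0.27032814  0.32663632] [-3.14113029e+00  1.42974793e-04 -1.57249367e+00]
```

View pics/w1.png

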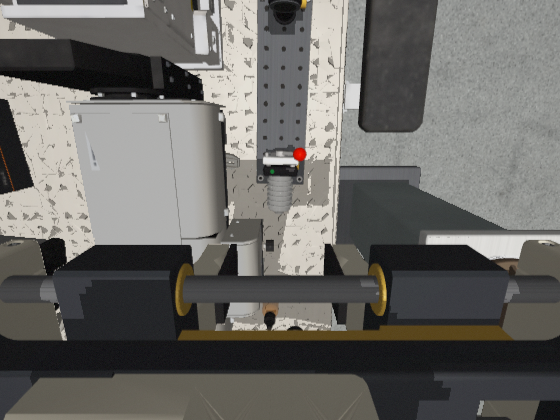

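The red knob is at (299,154), the shutter plate at about (281,158), and the board edges at columns 257 and 305. A tall grey housing sits to the left of column 225. I'll refine the bench pose from the board edges and check how close the housing is.

Run:
```python
from h import *
import pickle;s=pickle.load(open("w1.pkl","rb"));im=cv2.imread("pics/w1.png")
print("box",wplane(s,225,150,.2).round(3),wplane(s,262,225,.2).round(3),wplane(s,262,225,.1).round(3))
# board edges by colour: dark slate vs bright table
g=im.astype(int).mean(2)
L=[];R=[]
for v in range(20,130,6):
    row=g[v]; 
    a=next((u for u in range(270,235,-1) if row[u]>150),None);b=next((u for u in range(295,325) if row[u]>150),None)
    if a: L.append(wplane(s,a+.5,v,.012)[:2])
    if b: R.append(wplane(s,b-.5,v,.012)[:2])
for n,P in(("L",L),("R",R)):
    P=np.array(P,np.float32);vx,vy,x,y=cv2.fitLine(P,cv2.DIST_HUBER,0,.001,.001).ravel()
    print(n,"yaw",np.arctan2(vy,vx),np.arctan2(-vy,-vx),"x at y=-.45:",x+(-.45-y)*vx/vy,len(P))
big=crop(im,225,120,110,80,7);cv2.imwrite("pics/c3.png",big)
```

```text
box [ 0.458 -0.322  0.2  ] [ 0.424 -0.247  0.2  ] [ 0.431 -0.212  0.1  ]
L yaw 1.5455536 -1.596039 x at y=-.45: 0.43908975 19
R yaw 1.5376698 -1.6039228 x at y=-.45: 0.36269593 19
```

View pics/c3.png

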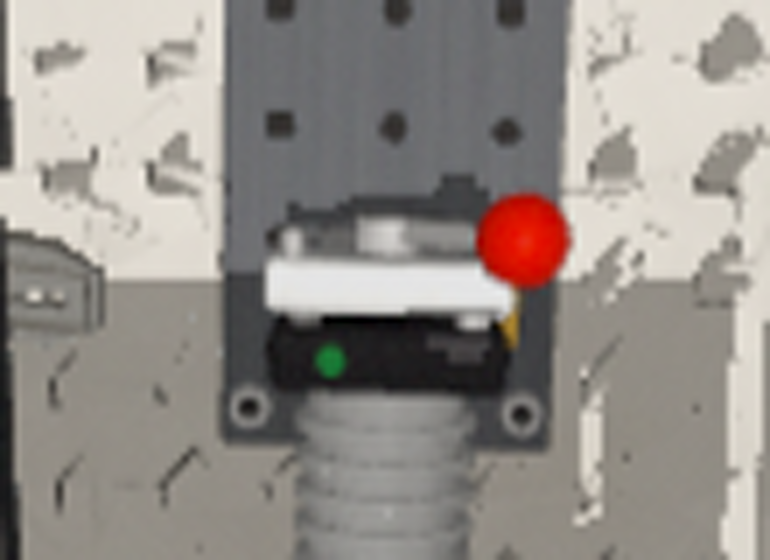

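The crop shows the plate's front top edge at crop row 258 (pixel row 156.9), the pivot at (280,153.6) and the board's near end at row 183.6.

Run:
```python
from h import *
import pickle;s=pickle.load(open("w1.pkl","rb"))
yaw=-1.600;X=np.array([np.cos(yaw),np.sin(yaw)]);Y=np.array([-X[1],X[0]])
A=wplane(s,262.9,156.6,.139)[:2];B=wplane(s,297.9,156.9,.139)[:2];E=wplane(s,280,183.6,.012)[:2]
print("plate",A,B,np.linalg.norm(A-B),"end",E)
# centre-line point at y=-.45 is (.4009,-.45)
c0=np.array([.4009,-.45])
for n,P,x in(("plate",(A+B)/2,-.078),("end",E,-.135)):
    t=(P-c0)@X; print(n,"origin",c0+X*(t-x),"lateral",(P-c0)@Y)
```

```text
plate [ 0.42535144 -0.30927247] [ 0.38485932 -0.30881632] 0.04049469267636766 end [ 0.40596437 -0.25286636]
plate origin [ 0.4027401  -0.38700857] lateral 8.775362428379944e-05
end origin [ 0.40271614 -0.38782906] lateral -0.000693993193378247
```

```bash
python3 -m creep '[[0,0.044,0.053,0.06,1.57],[0,0.044,0.053,0.06,1.57],[0,0.044,0.053,0.06,1.57],[0,0.044,0.053,0.06,1.57],[0,0.044,0.053,0.06,1.57],[0,0.044,0.053,0.06,1.57],[0,0.044,0.053,0.06,1.57],[0,0.044,0.053,0.06,1.57],[0,0.044,0.053,0.06,1.57],[0,0.044,0.053,0.06,1.57],[0,0.044,0.053,0.06,1.57],[0,0.044,0.053,0.06,1.57],[0,0.044,0.053,0.06,1.57],[0,0.044,0.053,0.06,1.57],[0,0.044,0.053,0.12,1.57],[0,0.044,0.053,0.177,1.57],[0,0.044,0.053,0.177,1.57],[0,0.044,0.053,0.177,1.57],[0,0.044,0.053,0.177,1.57]]' 10
```

```text
t: 3.03
eef_pos: [0.3517, -0.3135, 0.1489]
ee_rot: [3.141, -0.004, -3.138]
force: [0.3, 0.0, 2.1]
width: 0.0002
gripper_force: 0.0
```

```bash
python3 -m creep '[[0,-0.01,0,0,0],[0,-0.02,0,0,0],[0,-0.03,0,0,0],[0,-0.04,0,0,0],[0,-0.046,0,0,0],[0,-0.052,0,0,0],[0,-0.052,0,0,0],[0,-0.052,0,0,0]]'
cat > look.py <<'E'
from h import *
s=arm.get_state();im=arm.grab_frame("wrist")[:,:,::-1].copy();cv2.imwrite("pics/k.png",im)
H=cv2.cvtColor(im,cv2.COLOR_BGR2HSV);m=cv2.inRange(H,(0,170,60),(6,255,255))|cv2.inRange(H,(174,170,60),(180,255,255))
k,l,st,ce=cv2.connectedComponentsWithStats(m)
for i in range(1,k):
  if st[i,4]>20: print(st[i],ce[i].round(1),wplane(s,*ce[i],.158).round(4))
im=arm.grab_frame("side")[:,:,::-1];H=cv2.cvtColor(np.ascontiguousarray(im),cv2.COLOR_BGR2HSV);m=cv2.inRange(H,(0,150,90),(6,255,255))|cv2.inRange(H,(174,150,90),(180,255,255))
k,l,st,ce=cv2.connectedComponentsWithStats(m)
for i in range(1,k):
  if st[i,4]>5: print("side",st[i],ce[i].round(1),plane("side",*ce[i],.158).round(4))
print(s["eef_pos"],s["force"])
E
python3 look.py
```

```text
t: 3.7
eef_pos: [0.4043, -0.3138, 0.1493]
ee_rot: [3.141, 0.0, -3.141]
force: [0.1, 0.0, -0.4]
width: 0.0003
gripper_force: 0.0
side [306 124   5   4  13] [307.8 125.2] [ 0.4244 -0.3182  0.158 ]
[ 0.4043429  -0.31376005  0.1493169 ] [ 0.1230173   0.01696045 -0.41395769]
```

```bash
python3 -m creep '[[0,-0.002,0,0,0],[0,-0.002,0,0,0],[0,-0.004,0,0,0],[0,-0.004,0,0,0]]'; python3 look.py
```

```text
t: 4.13
eef_pos: [0.4076, -0.3139, 0.1493]
ee_rot: [3.141, -0.001, -3.141]
force: [-2.1, -0.5, -0.9]
width: 0.0002
gripper_force: 0.9
side [305 124   5   4  15] [307.3 125.3] [ 0.426  -0.3176  0.158 ]
[ 0.40755051 -0.31386695  0.14931639] [-2.10831647 -0.45104706 -0.89892389]
```

```bash
python3 -m creep '[[0,-0.002,0,0,0],[0,-0.002,0,0,0],[0,-0.003,0,0,0],[0,-0.003,0,0,0]]'; python3 look.py
```

```text
t: 4.57
eef_pos: [0.4094, -0.3139, 0.1492]
ee_rot: [3.141, -0.003, -3.141]
force: [-6.5, -0.6, 0.9]
width: 0.0006
gripper_force: 3.4
side [305 124   4   4  13] [306.6 125.6] [ 0.4284 -0.3156  0.158 ]
[ 0.40942701 -0.31386617  0.14919337] [-6.50482239 -0.55541172  0.86893858]
```

```bash
python3 -m creep '[[0,-0.0015,0,0,0],[0,-0.0015,0,0,0],[0,0.03,0,0,0],[0,0.03,0,0,0],[0,0.03,0,-0.19,0],[0,0.03,0,-0.19,0],[0,0.03,0,-0.19,0],[0,0.03,0,-0.19,0],[0,0.03,0,-0.19,0]]'
python3 -m creep '[[0.07,-0.01,0.1,0,0],[0.07,-0.02,0.2,0,0],[0.07,-0.03,0.56,0,-0.3],[0.07,-0.03,0.56,0,-0.3],[0.07,-0.03,0.56,0,-0.3],[0.07,-0.03,0.56,0,-0.3],[0.07,-0.03,0.56,0,-0.3],[0.07,-0.03,0.56,0,-0.3],[0.07,-0.03,0.56,0,-0.3],[0.07,-0.03,0.56,0,-0.3],[0.07,-0.03,0.56,0,-0.3],[0.07,-0.03,0.56,0,-0.3],[0.07,-0.03,0.56,0,-0.3],[0.07,-0.03,0.56,0,-0.3],[0.07,-0.03,0.56,0,-0.3],[0.07,-0.03,0.56,0,-0.3],[0.07,-0.03,0.56,0,-0.3],[0.07,-0.03,0.56,0,-0.3]]'
python3 look.py
python3 - <<'E'
from h import *
import pickle
s=arm.get_state();im=arm.grab_frame("wrist")[:,:,::-1].copy();cv2.imwrite("pics/w2.png",im);pickle.dump(s,open("w2.pkl","wb"))
E
```

```text
t: 5.42
eef_pos: [0.3825, -0.315, 0.3455]
ee_rot: [-3.138, 0.007, -3.14]
force: [1.3, -0.2, 0.6]
width: 0.0005
gripper_force: 0.0
t: 6.92
eef_pos: [0.4107, 0.2454, 0.34]
ee_rot: [3.141, 0.001, -2.842]
force: [-0.3, 0.1, 0.3]
width: 0.0701
gripper_force: 0.0
side [305 124   5   4  18] [307.  125.3] [ 0.4271 -0.3172  0.158 ]
[0.41068872 0.24541497 0.33999792] [-0.28223824  0.07014967  0.27885265]
```

View pics/w2.png

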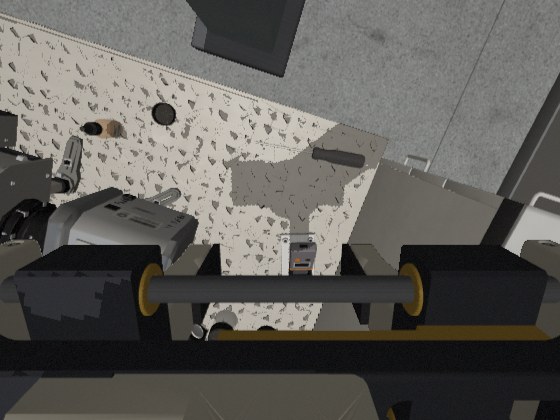

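The handle is at (301,255), partly hidden by the gripper. I'll move 12 cm toward the holster for a clear view.

```bash
python3 -m creep '[[0.07,-0.12,0,0,0],[0.07,-0.12,0,0,0],[0.07,-0.12,0,0,0],[0.07,-0.12,0,0,0],[0.07,-0.12,0,0,0]]'
python3 - <<'E'
from h import *
import pickle
s=arm.get_state();im=arm.grab_frame("wrist")[:,:,::-1].copy();cv2.imwrite("pics/w3.png",im);pickle.dump(s,open("w3.pkl","wb"))
cv2.imwrite("pics/c4.png",crop(im,220,110,150,140,5)[:600,:750])
E
```

```text
t: 7.48
eef_pos: [0.5266, 0.2811, 0.3376]
ee_rot: [-3.14, -0.003, -2.843]
force: [0.2, 0.3, 0.3]
width: 0.0698
gripper_force: 0.0
```

View pics/c4.png

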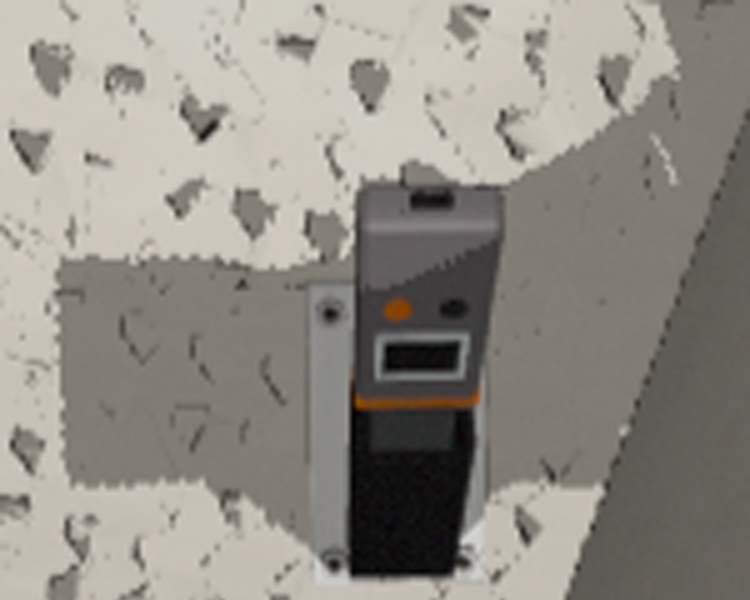

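The crop shows the orange band centred at pixel (303.4,190.4). The handle end's upper edge is centred at about (305.6,156), and the meter's axis runs nearly straight up the image.

Run:
```python
from h import *
import pickle;s=pickle.load(open("w3.pkl","rb"))
b=wplane(s,303.4,190.4,.0965);e=wplane(s,305.6,156,.1523)
w=lambda u1,u2,v,z:np.linalg.norm(wplane(s,u1,v,z)-wplane(s,u2,v,z))
print(b,e,(e-b),np.linalg.norm(e-b),"yaw of -x:",np.arctan2(*(e-b)[1::-1]))
print("widths",w(291,315.6,190.4,.0965),w(291.4,320,156,.1523))
# foot edges: left edge cols crop (308,285)->(316,580); corners
f1=wplane(s,220+308/5,110+285/5,.01);f2=wplane(s,220+316/5,110+580/5,.01);f3=wplane(s,220+485/5,110+578/5,.01)
print(f1,f2,f3,np.linalg.norm(f1-f2),np.linalg.norm(f2-f3),np.arctan2(*(f2-f1)[1::-1]))
d=(e-b)/np.linalg.norm(e-b); h=d[:2]/np.linalg.norm(d[:2])
ax=np.r_[h*.7071,.7071];n=np.r_[-h*.7071,.7071] # axis, window normal
for nm,P,z in(("b",b,.093),("e",e,.172)): print(nm,"grip",P-n*.007+ax*(.14-z))
psi=s["ee_rot"][2];tx=np.array([np.cos(psi),np.sin(psi)]);ty=np.array([np.sin(psi),-np.cos(psi)])
G=((b-n*.007+ax*.047)+(e-n*.007-ax*.032))/2;print("G",G)
dl=G-np.r_[0,0,.0188]-s["eef_pos"];print("tool delta",dl[:2]@tx,dl[:2]@ty,-dl[2])
```

```text
[0.52887169 0.3147445  0.0965    ] [0.47961968 0.29689288 0.1523    ] [-0.04925202 -0.01785163  0.0558    ] 0.0765381068869305 yaw of -x: -2.7938656531258297
widths 0.03389849437439353 0.03284600117829766
[0.51797423 0.28013972 0.01      ] [0.614834   0.31282761 0.01      ] [0.59693785 0.36862685 0.01      ] 0.10222677844654561 0.058598871750771615 0.32547468234945603
b grip [0.49297358 0.30173306 0.124784  ]
e grip [0.49623917 0.30291669 0.1247231 ]
G [0.49460638 0.30232488 0.12475355]
tool delta 0.02434868389197872 0.02967832438569895 0.23165981601003605
```

```bash
python3 -m creep '[[0.07,0.024,0.03,0.03,-0.026],[0.07,0.024,0.03,0.07,-0.026],[0.07,0.024,0.03,0.11,-0.026],[0.07,0.024,0.03,0.14,-0.026],[0.07,0.024,0.03,0.17,-0.026],[0.07,0.024,0.03,0.2,-0.026],[0.07,0.024,0.03,0.22,-0.026],[0.07,0.024,0.03,0.232,-0.026],[0.07,0.024,0.03,0.232,-0.026],[0.07,0.024,0.03,0.232,-0.026]]' 20 && python3 -m creep '[[0.03,0,0,0,0],[0.03,0,0,0,0],[0.03,0,0,0,0],[0.03,0,0,0,0],[0.03,0,0,0,0],[0.03,0,0,0,0],[0.03,0,0,0,0],[0.03,0,0,0,0],[0.03,0,0,0,0],[0.03,0,0,0,0]]' 20
```

```text
t: 8.37
eef_pos: [0.493, 0.3028, 0.1084]
ee_rot: [3.142, 0.0, -2.814]
force: [-0.0, 0.3, 0.1]
width: 0.0701
gripper_force: 0.0
t: 9.2
eef_pos: [0.4934, 0.3031, 0.1077]
ee_rot: [-3.142, 0.0, -2.815]
force: [-1.0, -0.9, 3.0]
width: 0.0336
gripper_force: 19.9
```

```bash
python3 -m creep '[[0.03,0.008,0,-0.008,0],[0.03,0.018,0,-0.018,0],[0.03,0.028,0,-0.028,0],[0.03,0.038,0,-0.038,0],[0.03,0.048,0,-0.048,0],[0.03,0.058,0,-0.058,0],[0.03,0.068,0,-0.068,0],[0.03,0.078,0,-0.078,0],[0.03,0.078,0,-0.09,0],[0.03,0.078,0,-0.11,0],[0.03,0.078,0,-0.11,0],[0.03,0.078,0,-0.11,0]]'
python3 - <<'E'
from h import *
w=arm.grab_frame("wrist")[:,:,::-1];s=arm.grab_frame("side")[:,:,::-1]
cv2.imwrite("pics/v5.png",np.hstack([cv2.resize(w,(480,360)),crop(s,240,240,80,90,4)]))
E
```

```text
t: 10.2
eef_pos: [0.4193, 0.2783, 0.2187]
ee_rot: [3.14, 0.002, -2.815]
force: [0.6, 0.4, -1.1]
width: 0.0337
gripper_force: 19.9
```

View pics/v5.png

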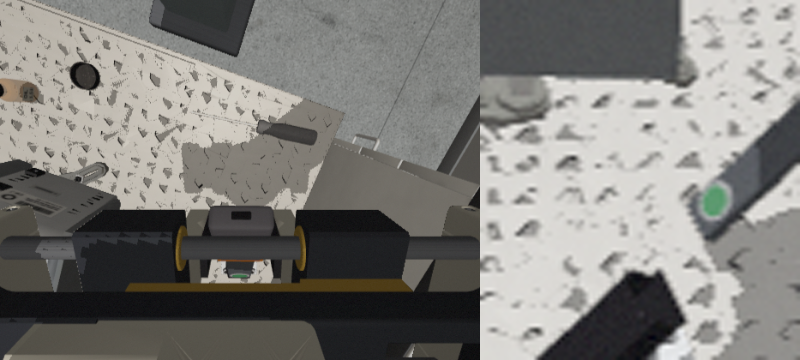

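The meter is out of the pocket, still at 45°, with the green window at side pixel (299,290). The tool can only turn about the vertical, so I'll ease the grip and let the meter swing down under gravity. I track its angle by casting a ray to the window.

```bash
cat > ang.py <<'E'
from h import *
def green(n):
    im=np.ascontiguousarray(arm.grab_frame(n)[:,:,::-1]);H=cv2.cvtColor(im,cv2.COLOR_BGR2HSV)
    m=cv2.inRange(H,(60,70,60),(85,255,255));k,l,st,ce=cv2.connectedComponentsWithStats(m)
    return [(int(st[i,4]),*ce[i]) for i in range(1,k) if st[i,4]>6]
if __name__=="__main__":
    s=arm.get_state();psi=s["ee_rot"][2];tx=np.array([np.cos(psi),np.sin(psi),0]);ty=np.array([np.sin(psi),-np.cos(psi),0])
    G=s["eef_pos"]+[0,0,.0188];print("grip",G.round(4),"w",s["width"],s["gripper_force"],"F",s["force"].round(1))
    for a,u,v in green("side"):
        o,d=ray("side",u,v);P=o+d*((G-o)@ty)/(d@ty);r=P-G
        # window lies at (-.123 along axis, +.005 normal)
        h=-r@tx;t=np.arctan2(h,-r[2])-np.arctan2(.005,.123)
        print(a,round(u,1),round(v,1),"P",P.round(4),"lean deg",round(np.degrees(t),1),"dist",np.hypot(h,r[2]).round(4))
E
python3 ang.py
H='[0.03,0,0,0,0]'
python3 -m creep '[[0.03,0,0,0,0],[0.03,0,0,0,0],[0.03,0,0,0,0]]' 8|grep grip; python3 ang.py
python3 -m creep '[[0.03,0,0,0,0],[0.03,0,0,0,0],[0.03,0,0,0,0],[0.03,0,0,0,0]]' 5|grep grip; python3 ang.py
```

```text
grip [0.4188 0.2777 0.2359] w 0.033925636871900075 19.920497238636017 F [ 0.8 -0.2 -0.1]
9 205.3 57.2 P [0.6511 0.3564 0.6616] lean deg 147.7 dist 0.4913
71 127.3 169.0 P [0.7624 0.3941 0.524 ] lean deg 126.1 dist 0.4632
29 298.1 290.0 P [0.5084 0.308  0.1554] lean deg 47.3 dist 0.1242
gripper_force: 8.0
grip [0.4193 0.2779 0.2358] w 0.03400864483588479 7.966617196798325 F [-0.1  0.3 -1.4]
9 205.3 57.2 P [0.6511 0.3564 0.6616] lean deg 147.8 dist 0.4911
70 127.3 169.0 P [0.7623 0.3941 0.5241] lean deg 126.2 dist 0.4628
29 298.1 290.0 P [0.5085 0.3081 0.1555] lean deg 47.2 dist 0.1237
gripper_force: 5.0
grip [0.4195 0.2781 0.2363] w 0.03351944766733598 4.991408586502075 F [ 0.   0.1 -1. ]
8 205.4 57.1 P [0.651  0.3566 0.6618] lean deg 147.8 dist 0.4907
72 127.2 169.1 P [0.7624 0.3943 0.5241] lean deg 126.1 dist 0.4625
30 298.2 290.1 P [0.5083 0.3082 0.1554] lean deg 46.9 dist 0.1239
```

```bash
python3 -m creep '[[0.03,0,0,0,0],[0.03,0,0,0,0],[0.03,0,0,0,0],[0.03,0,0,0,0],[0.03,0,0,0,0],[0.03,0,0,0,0]]' 3|grep grip; python3 ang.py|grep -v " 1[0-9][0-9]\.[0-9] P\| 57\.[0-9]"; python3 ang.py | tail -2
```

```text
gripper_force: 3.0
grip [0.4195 0.2781 0.2363] w 0.03438457408903472 2.9997918382287025 F [ 0.1  0.4 -0.5]
28 298.6 290.4 P [0.5074 0.3079 0.1539] lean deg 46.1 dist 0.1242
70 127.3 169.0 P [0.7623 0.3943 0.5241] lean deg 126.1 dist 0.4624
28 298.6 290.4 P [0.5074 0.3079 0.1539] lean deg 46.1 dist 0.1242
```

At 3 N the meter only creeps, now leaning about 46°. I'll turn it in the grip by leaning the blade lightly against the fixed pocket's lip, above the window, and arcing the hand over.

```bash
python3 -m creep '[[0.03,0.02,0,0.03,0],[0.03,0.02,0,0.06,0],[0.03,0.02,0,0.085,0],[0.03,0.02,0,0.085,0],[0.03,0.005,0,0.085,0],[0.03,-0.01,0,0.085,0],[0.03,-0.02,0,0.085,0],[0.03,-0.02,0,0.085,0],[0.03,-0.02,0,0.085,0]]' 6; python3 ang.py
```

```text
t: 12.38
eef_pos: [0.4388, 0.2847, 0.133]
ee_rot: [3.141, 0.0, -2.816]
force: [0.0, -0.0, -0.9]
width: 0.0338
gripper_force: 6.0
grip [0.4388 0.2847 0.1518] w 0.033783594097364526 5.999798029661179 F [ 0.  -0.  -0.9]
9 205.3 57.2 P [0.6511 0.3564 0.6616] lean deg 153.9 dist 0.5569
70 127.3 169.0 P [0.7624 0.394  0.524 ] lean deg 135.1 dist 0.5051
```

```bash
python3 -m creep '[[0.03,-0.01,0,0,0],[0.03,-0.015,0,-0.005,0],[0.03,-0.021,0,-0.011,0],[0.03,-0.026,0,-0.015,0],[0.03,-0.032,0,-0.019,0],[0.03,-0.038,0,-0.022,0],[0.03,-0.045,0,-0.026,0],[0.03,-0.045,0,-0.026,0]]' 6; python3 ang.py|tail -1
python3 -m creep '[[0.03,-0.006,0,-0.003,0],[0.03,-0.012,0,-0.005,0],[0.03,-0.025,0,-0.008,0],[0.03,-0.025,0,-0.008,0]]' 6; python3 ang.py|tail -1
```

```text
t: 13.1
eef_pos: [0.4826, 0.2997, 0.1594]
ee_rot: [3.141, 0.002, -2.815]
force: [1.1, 0.4, -0.2]
width: 0.0339
gripper_force: 6.0
69 127.3 169.0 P [0.7622 0.3945 0.5243] lean deg 137.2 dist 0.4549
t: 13.48
eef_pos: [0.5066, 0.3078, 0.1671]
ee_rot: [-3.141, 0.001, -2.815]
force: [0.4, 0.7, -0.7]
width: 0.0338
gripper_force: 6.0
72 127.2 169.0 P [0.7623 0.3945 0.5243] lean deg 139.1 dist 0.4329
```

```bash
python3 -m creep '[[0.03,-0.007,0,-0.001,0],[0.03,-0.014,0,-0.002,0],[0.03,-0.014,0,-0.002,0],[0.03,0,0,-0.01,0],[0.03,0.03,0,-0.04,0],[0.03,0.04,0,-0.08,0],[0.03,0.04,0,-0.08,0],[0.03,0.04,0,-0.08,0],[0.03,0.04,0,-0.08,0]]' 6; python3 ang.py
```

```text
t: 14.28
eef_pos: [0.4667, 0.2943, 0.2469]
ee_rot: [3.141, 0.001, -2.815]
force: [-0.1, -0.5, -2.2]
width: 0.0343
gripper_force: 6.0
grip [0.4667 0.2943 0.2657] w 0.03432865252092173 5.999892354011536 F [-0.1 -0.5 -2.2]
8 205.4 57.1 P [0.651  0.3568 0.6619] lean deg 151.5 dist 0.4414
70 127.3 169.0 P [0.7622 0.3945 0.5244] lean deg 127.3 dist 0.4053
14 314.5 289.0 P [0.4731 0.2965 0.1428] lean deg 0.8 dist 0.1231
```

The lean is now 0.8°, with the window 123 mm below the grip as it should be. I'll firm up the grip, lift, carry along the front edge and turn the window toward the laser.

```bash
python3 -m creep '[[0.03,0,0,0,0],[0.03,0,0,-0.03,0],[0.03,0,0,-0.06,0],[0.03,0.01,0,-0.09,0],[0.03,0.03,-0.04,-0.1,-0.1],[0.03,0.05,-0.08,-0.1,-0.2],[0.03,0.07,-0.12,-0.1,-0.3],[0.03,0.09,-0.16,-0.1,-0.4],[0.03,0.11,-0.2,-0.1,-0.5],[0.03,0.13,-0.23,-0.1,-0.6],[0.03,0.143,-0.262,-0.1,-0.7],[0.03,0.155,-0.295,-0.1,-0.8],[0.03,0.167,-0.33,-0.1,-0.9],[0.03,0.18,-0.365,-0.1,-1.0],[0.03,0.193,-0.4,-0.1,-1.1],[0.03,0.206,-0.435,-0.1,-1.217],[0.03,0.22,-0.47,-0.1,-1.217],[0.03,0.234,-0.505,-0.1,-1.217],[0.03,0.245,-0.535,-0.1,-1.217],[0.03,0.25,-0.55,-0.1,-1.217]]' 15
python3 -m creep '[[0.03,0.02,0,0,0],[0.03,0.04,0,0,0],[0.03,0.04,0,0,0]]' 15; python3 ang.py
```

```text
t: 16.0
eef_pos: [0.4058, -0.3109, 0.3447]
ee_rot: [3.138, 0.0, -1.6]
force: [-0.6, -0.1, -1.4]
width: 0.0337
gripper_force: 15.0
t: 16.25
eef_pos: [0.4051, -0.3498, 0.3444]
ee_rot: [3.138, 0.001, -1.6]
force: [0.2, 1.0, -1.3]
width: 0.0341
gripper_force: 15.0
grip [ 0.4051 -0.3498  0.3632] w 0.03409564476747871 14.999525249004364 F [ 0.2  1.  -1.3]
8 205.4 57.1 P [0.4787 2.133  1.4223] lean deg 110.8 dist 2.7003
15 314.9 96.5 P [ 0.4051 -0.3508  0.2365] lean deg -2.8 dist 0.1267
73 127.2 169.0 P [0.4553 1.3434 1.218 ] lean deg 114.5 dist 1.8974
```

```bash
python3 -m creep '[[0.03,-0.002,0.001,0.03,0],[0.03,-0.002,0.001,0.06,0],[0.03,-0.002,0.001,0.09,0],[0.03,-0.002,0.001,0.11,0],[0.03,-0.002,0.001,0.125,0],[0.03,-0.002,0.001,0.135,0],[0.03,-0.002,0.001,0.14,0],[0.03,-0.002,0.001,0.14,0],[0.03,-0.002,0.001,0.14,0],[0.03,-0.002,0.001,0.14,0]]' 15
python3 - <<'E'
from ang import *
s=arm.get_state();G=s["eef_pos"]+[0,0,.0188];print("G",G,"expected window",G+[0,.005,-.123],s["force"])
S=[g for g in green("side") if 290<g[1]<330];C=green("scene")
for g in S:
    o,d=ray("side",*g[1:]);print(g,"at y plane",(o+d*(G[1]+.005-o[1])/d[1]).round(4))
    for c in C:
        P,e=tri(("side",*g[1:]),("scene",*c[1:]));
        if e<.03: print("tri",c,P.round(4),e.round(4))
im=np.ascontiguousarray(arm.grab_frame("side")[:,:,::-1]);H=cv2.cvtColor(im,cv2.COLOR_BGR2HSV);m=cv2.inRange(H,(0,150,90),(6,255,255))|cv2.inRange(H,(174,150,90),(180,255,255))
k,l,st,ce=cv2.connectedComponentsWithStats(m);print("red",[(st[i,4],ce[i].round(1)) for i in range(1,k) if st[i,4]>5])
# wrist: brightness profile at expected tip
w=arm.grab_frame("wrist")
for z,x in((.121,.005),(.121,-.005)):
    from scipy.spatial.transform import Rotation as R
    P=s["eef_pos"]+R.from_euler("xyz",s["ee_rot"]).apply([x,0,z]);print("tip px",np.round(project(s,P),1))
print(w[185:235:2,278:284].mean((1,2)).round().astype(int).tolist())
E
```

```text
t: 17.13
eef_pos: [0.4052, -0.3452, 0.2076]
ee_rot: [-3.14, -0.001, -1.598]
force: [0.2, -0.9, -0.6]
width: 0.034
gripper_force: 15.0
G [ 0.4052183  -0.34519865  0.22640918] expected window [ 0.4052183  -0.34019865  0.10340918] [ 0.18865968 -0.93320334 -0.56093416]
red [(np.int32(17), array([306.9, 125.2]))]
tip px [280.9 198.9]
tip px [280.9 208.8]
[41, 56, 64, 63, 64, 64, 63, 59, 36, 37, 37, 37, 38, 38, 37, 38, 38, 37, 37, 38, 47, 66, 52, 52, 52]
```

The wrist profile shows the blade at rows 200–226 against a predicted 199–226, so the meter is upright to within about 1°. The knob is still at its open position. Now I settle and fine-tune.

```bash
for i in 1 2 3; do python3 -m creep '[[0.03,0,0,0,0],[0.03,0,0,0,0],[0.03,0,0,0,0]]' 15|grep "eef\|force: \["; done
```

```text
eef_pos: [0.4046, -0.345, 0.2067]
force: [0.5, 0.4, -1.2]
eef_pos: [0.4046, -0.345, 0.2066]
force: [-0.3, -0.7, -0.6]
eef_pos: [0.4046, -0.345, 0.2066]
force: [0.7, 0.5, -0.6]
```

```bash
python3 -m creep '[[0.03,0.0023,0.0007,0.0026,0],[0.03,0.0023,0.0007,0.0026,0],[0.03,0.0023,0.0007,0.0026,0],[0.03,0.0023,0.0007,0.0026,0],[0.03,0.0023,0.0007,0.0026,0],[0.03,0.0023,0.0007,0.0026,0],[0.03,0.0023,0.0007,0.0026,0],[0.03,0.0023,0.0007,0.0026,0]]' 15
python3 -c "
from station import arm
print(arm.job_done())"
```

```text
t: 18.75
eef_pos: [0.4038, -0.3472, 0.204]
ee_rot: [-3.142, -0.0, -1.598]
force: [0.1, -0.1, -1.0]
width: 0.0337
gripper_force: 15.0
the job is handed in; nothing more can be done
None
```

The shutter is open and the job is handed in at 18.8 s, with the meter held still and upright in the beam, its window facing the laser about 33 mm in front of the shutter; its height and centring there come from the arm's pose, because the window was hidden from the side camera.

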